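# Index the banding wheel to the next hole of its dividing plate

### The job

The bowl on the indexing banding wheel is being laid out in equal panels. Draw the spring index pin by its red knob, turn the wheel anticlockwise (seen from above) and let the pin drop fully home into the very next hole of the dividing plate hidden under the wheel head, then let go. Find the hole by feel: do not press the pin onto the plate or crowd it hard against the side of a hole, keep the bowl where it stands on the wheel, and leave the other things on the table alone.

Things in the scene. Friction and masses are not known exactly. Their poses are not given: they have to be found in the camera images.
- banding_wheel: fixed stand of an indexing banding wheel: green cast foot 168 mm wide, on it the dark steel dividing plate, 242 mm wide, upper face 92 mm above the table. Origin: on the wheel's vertical axis, at table height; z up; -x points from the axis to the hole in which the index pin sits at the start. Its holes, 10 mm wide, lie on a circle of 100 mm radius.
- head_centre (a point): centre of the upper face of the round aluminium wheel head (250 mm wide, upper face 112 mm above the table). The head lies over the plate and hides its holes. It turns freely about the vertical axis through this point, with light friction (about 1 N at the knob), and stays where it is left. Several plates exist: the next hole lies 24 to 40 degrees anticlockwise of the first.
- index_knob (a point): centre of the red fluted knob of the index pin: upright cylinder 24 mm wide, 25 mm tall, 100 mm from the wheel axis, turning with the head. With the pin home this point is 146 mm above the table and the knob's underside 21 mm above the head; under the knob is a steel sleeve up to 17 mm above the head, its foot 26 mm across. It lifts straight up, 13 mm at most, to a stop.
- index_pin: knob and round-nosed steel pin (8 mm) in one. Origin: on the pin's axis, level with the head's upper face when home. A damped spring drives it down: about 4.5 N at home, 8 N lifted 9 mm, 9 N at the stop (13 mm). Home, it is 9 mm deep in its hole; between holes it rides on the plate, knob 8 to 9 mm above home, with 2 to 5 N drag. More than 20 N against the plate damages it.
- small_bowl_mid (a point): centre, half-way up, of the beige thrown bowl (124 mm wide, 45 mm tall) standing loose in the middle of the wheel head; it turns with the head
- rib_green_mid (a point): flat green rib (shaping tool), 50x82x9 mm; its centre half-way up. Bystander, stays where it is.
- brush_flat_mid (a point): flat wash brush lying down, 184 mm long, 13 mm high; its centre half-way up. Bystander, stays where it is.
- test_tile_1_mid (a point): standing L-shaped glaze test tile with a celadon green face, 30x38x56 mm; its centre half-way up. Bystander, stays where it is.
- test_tile_3_mid (a point): standing L-shaped glaze test tile with a blue face, 30x38x59 mm; its centre half-way up. Bystander, stays where it is.
There are look-alikes about, which are no part of the job. Of the things like the part that bears small_bowl_mid, leave any that is pink; of the rest the smaller one is meant.

How it is judged (in metres and radians):
On the way, in this order (a step that is already met when the one before it is completed fails the run):
1. the index pin is drawn out of its hole (knob more than 7.5 mm above home) (z of index_knob in the frame of banding_wheel above 0.1535 m), for 0.1 s.
2. with the pin still out, the wheel has been turned anticlockwise off the old hole (more than 7 degrees) (z of index_knob in the frame of banding_wheel above 0.152 m and y of index_knob in the frame of banding_wheel below -0.0125 m), for 0.1 s.
At the end, for the whole second after the job is handed in: The pin is fully home (knob within 2.5 mm of its home height) in the next hole, 24 to 40 degrees anticlockwise of the first (the wheel stands between 21 and 43 degrees), at rest; the bowl stands upright within 15 mm of the centre of the wheel head (z of index_knob in the frame of banding_wheel below 0.1485 m and y of index_knob in the frame of banding_wheel between -0.0682 and -0.0352 m and x of index_knob in the frame of banding_wheel below 0 m and linear speed of index_pin below 0.01 m/s and horizontal distance between small_bowl_mid and head_centre below 0.015 m and angle between small_bowl_mid's own z axis and vertical below 0.1 rad); the robot touches nothing.
It fails at once if the index pin is pressed onto the dividing plate or crowded against the side of a hole with more than 20 N (contact force between index_pin and banding_wheel above 20 N).
It fails at once if the bowl slides more than 15 mm off the centre of the wheel head (horizontal distance between small_bowl_mid and head_centre above 0.015 m).
It fails at once if a bystander (test tile, rib or brush) is moved by more than 20 mm (distance of any of test_tile_1_mid, test_tile_3_mid, rib_green_mid, brush_flat_mid from where it was at the start of the episode above 0.02 m).
It also fails if it takes over 48 s, if anything falls off the work surface, if the arm or the gripper's body presses on something with over 40 N, if the wrist force passes 120 N, or if a joint passes its speed limit or range.

### The arm

A 6-joint arm with a two-finger parallel gripper is mounted at the origin on a cart in front of the work surface, level with it; the furniture and walls round the work are solid. World frame = base frame: x ahead of the robot, y to its left, z up, the work surface at z = 0. Lengths are in m, angles in degrees, forces in N, time in s.
With the tool pointing down it reaches from about 0.25 to 0.775 m from the base axis. Payload 4 kg.
Tool frame: the origin (TCP) lies midway between the tips of the shut fingers; the grasp point (between the pads) lies robot.grip_depth behind it (robot.grip_depth is the distance from the TCP to the grasp point, in m); x points along the fingers, y is the direction in which the jaws open and shut, and the axes are right-handed (so a half turn about x gives the same grasp; the last joint's range is limited). The gripper opens to 94 mm and grips with 3 to 60 N. Pads are 16 mm wide; open, the fingers measure 119 mm over their backs; the gripper's body (75 mm by 177 mm) begins 78 mm behind the grasp point.
Start: joints at [-73.688, 4.996, 78.535, -0, 96.463, -5.907], TCP at [0.208, -0.509, 0.206] pointing down, gripper open.
Joint ranges: [-177.83, 177.83], [-43.37, 116.18], [15.69, 146.23], [-61.86, 241.86], [9.47, 152.12], [-147.06, 147.06]. Speed limits (degrees/s): [159.86, 159.86, 180, 180, 180, 180].

### API

Orientations are given as a 3x3 rotation matrix whose columns are the frame's x, y, z axes.
In Python, from workcell import robot gives the robot as it stands.
- The arm moves only by the tool send_rows, never from a script. Its argument "commands" is a list that holds one entry, the list of rows, each a list of 5 numbers: the shift along the tool's x, y, z in cm, then the turn about the tool's x in rad, then the opening, from 0 (shut) to 1 (fully open). A call has 1 to 8 rows; each row shifts and turns the commanded pose from where the row before left it, along the tool's axes as they then stand; what a row does not reach is not made up. A row lasts 1/8 s, in which the tool goes at most 62.5 mm and 10.7 degrees, less where a joint would pass 70% of its speed; a pose out of reach is approached as far as the arm can. A call is refused whole if a number of a shift passes 6.25 or a number of a turn 0.188, either way. A call with a gripper value outside its range is refused whole. The fingers move at their own pace and stop on an object; "force" is the grip in N (left out, the last holds). Time passes only in rows, so rows that do not move let the fingers close. It gives the time, the measured TCP pose, the force and the opening at its end, in the units of the state.
- robot.state(): the state, without advancing time (a new reading comes with each control period).
- robot.grab_frame(name): name is "scene" or "top"; returns a dict with "frame" (480x640x3 uint8, blue, green, red), "fx", "fy", "cx", "cy" (pixels), "rvec" (rotation vector, rad) and "tvec" (3), from world to camera coordinates, as OpenCV has them. Camera axes: x right, y down, z forward; pixel columns grow to the right and rows downward; lengths in m; the calibration is good to about 2 mm. A picture is of the moment at which its call begins. There is no depth.
- robot.finish_job(): hands the job in, once; it reports no verdict.
Trained networks look in the newest picture that a camera, given by its name, has taken for a name from the list of things; names that differ only in an ending like _2 or _b are one class to them, and where a whole thing is asked for, a point or a joint stands for the part that bears it (a point fixed in the world has none). Each returns a list of dicts, best first, with "score" (0 to 1); they miss things now and then, are a little off and sometimes report something else, mostly with a low value. They report only what shows in the picture. A call takes as long as a camera call. They do not tell look-alikes from the thing itself.
- robot.spot_in(label, camera): "uv" ([column, row] in pixels, amid what is visible of it).
- robot.silhouettes(label, camera): "mask" (480x640 bool, what is visible of it) and "uv" ([column, row] in pixels, amid what is visible of it).
- robot.landmark_of(label, camera): "uv" ([column, row] in pixels: a listed point, or the origin of a listed thing).
The state is a dict: "t": time; "joints": joint angles; "joint_vel": joint speeds; "effort": joint torques, N m; "tcp_pos": TCP position; "eef_rot": TCP orientation; "ft_force": force on the tool from outside, world axes, zero at the start; "wrist_torque": the same for the moment, N m; "width": finger opening in m.
Only numpy, scipy, OpenCV 4.12 (cv2) and the standard library are available. Lean on these libraries where they do the work, as an engineer would, in place of code of your own. Each camera call takes 0.05 s, during which the arm holds its last target. There are 200 camera calls.

## Working session

There is one attempt and no reset: what is moved stays moved. The work goes in short steps, Python scripts to look and compute and a tool call to move; the robot and the scene stay as the last step left them, time stands still between calls to the robot, and variables do not carry over. Pictures are saved under pics/ and viewed, about 8 in all and at most 12, crops included, and the job is handed in when it is done.

Besides the shell and the picture viewer there is one more tool, called after "Emit:" as a command line: name --argument value ..., lists and objects as JSON in quotes. send_rows: Moves the arm, as the interface text tells. Its arguments: {"type":"object","properties":{"commands":{"type":"array"},"force":{"type":"number"}},"required":["commands"]}

```bash
mkdir -p pics; cat > h.py <<'E'
import numpy as np,cv2
from workcell import robot
def ray(f,uv):
    K=np.array([[f['fx'],0,f['cx']],[0,f['fy'],f['cy']],[0,0,1]],float)
    R=cv2.Rodrigues(np.array(f['rvec'],float))[0];t=np.array(f['tvec'],float).ravel()
    return -R.T@t, R.T@np.linalg.inv(K)@np.array([uv[0],uv[1],1.])
def at_z(f,uv,z):
    o,d=ray(f,uv);return o+d*(z-o[2])/d[2]
def proj(f,p):
    K=np.array([[f['fx'],0,f['cx']],[0,f['fy'],f['cy']],[0,0,1]],float)
    return cv2.projectPoints(np.array([p],float),np.array(f['rvec'],float),np.array(f['tvec'],float),K,None)[0].ravel()
E
python3 - <<'E'
from h import *
fs={c:robot.grab_frame(c) for c in('scene','top')}
Z=dict(head_centre=.112,index_knob=.146,small_bowl_mid=.1345,rib_green_mid=.0045,brush_flat_mid=.0065,test_tile_1_mid=.028,test_tile_3_mid=.03,banding_wheel=0)
for c in fs:
    cv2.imwrite(f'pics/{c}0.png',fs[c]['frame'])
    for n,z in Z.items():
        for r in robot.landmark_of(n,c)[:3]:
            print(c,n,np.round(r['uv']),round(r['score'],2),np.round(at_z(fs[c],r['uv'],z),4))
s=robot.state();print(s['eef_rot'],s['ft_force'],s['width'],robot.grip_depth,s['t'])
E
```

```text
scene head_centre [318. 224.] 0.91 [ 0.6084 -0.0098  0.112 ]
scene index_knob [347. 225.] 0.68 [0.5174 0.0182 0.146 ]
scene index_knob [376. 207.] 0.59 [ 0.502 -0.097  0.146]
scene index_knob [427. 231.] 0.54 [ 0.3559 -0.0481  0.146 ]
scene small_bowl_mid [255. 226.] 0.9 [0.6983 0.1115 0.1345]
scene small_bowl_mid [315. 217.] 0.78 [0.6077 0.005  0.1345]
scene small_bowl_mid [427. 272.] 0.78 [0.3021 0.0881 0.1345]
scene rib_green_mid [290. 362.] 0.72 [0.4677 0.3166 0.0045]
scene brush_flat_mid [425. 231.] 0.82 [ 0.4459 -0.3025  0.0065]
scene test_tile_1_mid [376. 205.] 0.8 [ 0.6118 -0.3343  0.028 ]
scene test_tile_3_mid [213. 318.] 0.54 [0.6534 0.3158 0.03  ]
scene banding_wheel [312. 262.] 0.83 [ 0.6247 -0.011   0.    ]
top index_knob [327. 288.] 0.53 [0.5194 0.0115 0.146 ]
top small_bowl_mid [340. 240.] 0.92 [ 0.6195 -0.0086  0.1345]
top small_bowl_mid [366. 162.] 0.86 [ 0.7903 -0.0545  0.1345]
top brush_flat_mid [470. 339.] 0.84 [ 0.4396 -0.3091  0.0065]
top test_tile_1_mid [474. 264.] 0.62 [ 0.6058 -0.3147  0.028 ]
top test_tile_3_mid [194. 228.] 0.84 [0.6498 0.3217 0.03  ]
[[ 4.10978865e-05  3.78148242e-01 -9.25745054e-01]
 [-1.06336200e-04 -9.25745048e-01 -3.78148244e-01]
 [-9.99999994e-01  1.13981305e-04  2.16468225e-06]] [ 0.31315067 -0.9955538   0.8501422 ] 0.09370063028290603 0.0188 0.9
```

```bash
ls pics
```

```text
scene0.png
top0.png
```

View pics/top0.png

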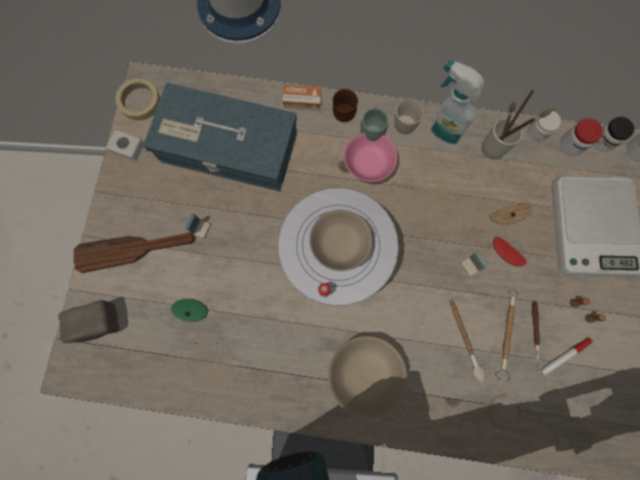

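View pics/scene0.png

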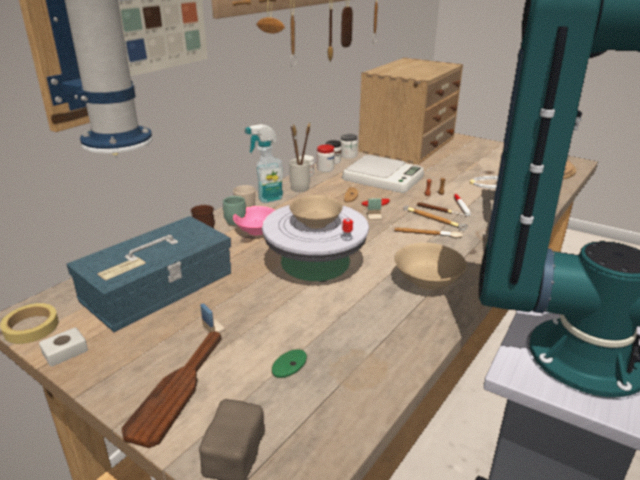

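The picture shows three bowls (top view): pink (370,158), large beige on the table (368,375) and small beige on the wheel (340,240). The last one is meant. The knob is the red one at (325,289). Next I measure the wheel centre and the knob, and enlarge a crop.

```bash
python3 - <<'E'
from h import *
from scipy.optimize import least_squares
fs={c:robot.grab_frame(c) for c in('scene','top')}
f=fs['top'];im=f['frame']
# rim: rectify plane z=.112 at 1mm/px  centred (.61,0)
def rect(f,z,c=(.61,0),n=320,s=.001):
    g=[(0,0),(n,0),(n,n),(0,n)]
    w=[(c[0]+(n/2-v)*s,c[1]+(n/2-u)*s,z) for u,v in g]
    H=cv2.getPerspectiveTransform(np.float32([proj(f,p) for p in w]),np.float32(g))
    return cv2.warpPerspective(f['frame'],H,(n,n),flags=cv2.INTER_CUBIC)
out=[]
for c in fs:
    r=rect(fs[c],.112);hsv=cv2.cvtColor(r,cv2.COLOR_BGR2HSV)
    m=((hsv[...,1]<45)&(hsv[...,2]>110)).astype(np.uint8)
    m=cv2.morphologyEx(m,cv2.MORPH_OPEN,np.ones((5,5)))
    cs=max(cv2.findContours(m,0,cv2.CHAIN_APPROX_NONE)[0],key=cv2.contourArea)[:,0]
    h=cv2.convexHull(cs)[:,0].astype(float)
    k=least_squares(lambda p:np.hypot(h[:,0]-p[0],h[:,1]-p[1])-p[2],[160,160,125],loss='soft_l1')
    x,y,R=k.x;print(c,'centre',.61+(160-y)*.001,(160-x)*.001,'R',R)
    cv2.circle(r,(int(x),int(y)),int(R),(0,255,0),1)
    out.append(cv2.resize(r,(400,400)))
    # knob red blob near landmark
    hsv=cv2.cvtColor(fs[c]['frame'],cv2.COLOR_BGR2HSV)
    uv=(325,289) if c=='top' else (347,226)
    red=((hsv[...,0]<8)|(hsv[...,0]>172))&(hsv[...,1]>130)
    yy,xx=np.nonzero(red);q=np.hypot(xx-uv[0],yy-uv[1])<16
    u=[xx[q].mean(),yy[q].mean()];print('knob',u,q.sum(),xx[q].min(),xx[q].max(),yy[q].min(),yy[q].max(),at_z(fs[c],u,.148))
    fs[c]['k']=u
(o1,d1),(o2,d2)=[ray(fs[c],fs[c]['k']) for c in fs]
a=np.linalg.lstsq(np.c_[d1,-d2],o2-o1,rcond=None)[0];p,q=o1+a[0]*d1,o2+a[1]*d2
print('tri',(p+q)/2,np.linalg.norm(p-q))
cv2.imwrite('pics/rect.png',np.hstack(out))
E
```

```text
scene centre 0.6068818012480115 0.002628988068290738 R 128.69560306590344
knob [np.float64(347.1485148514852), np.float64(225.6039603960396)] 101 343 352 220 231 [0.51270973 0.02432536 0.148     ]
top centre 0.5923429820899974 0.007182443772181415 R 145.34285137913128
knob [np.float64(324.3150684931507), np.float64(289.1917808219178)] 73 319 329 284 294 [0.51581356 0.01634175 0.148     ]
tri [0.51656662 0.01652049 0.14343202] 0.0005258915021133147
```

View pics/rect.png

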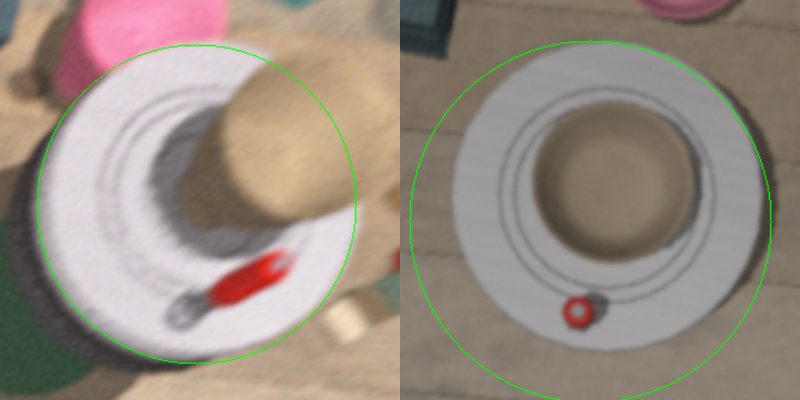

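The crop confirms the small bowl stands mid-head. The wheel centre is about (0.614,-0.006). The knob is at (0.5166,0.0165), 99.5 mm from the axis, which matches the given size. First I turn the jaws tangential and go above the knob.

Emit:
send_rows --commands '[[[0, 0, 0, 0.153, 1], [0, 0, 0, 0.153, 1], [0, 0, 0, 0.153, 1], [0, 0, 0, 0.152, 1], [0, -4.8, -1.5, 0, 1], [0, -4.8, -1.5, 0, 1], [0, -4.8, -1.5, 0, 1], [0, -4.8, -1.5, 0, 1]]]' --force 25

```text
t: 2.0
tcp_pos: [0.3096, -0.3338, 0.2056]
eef_rot: [[0.0, -0.222, -0.975], [-0.0, -0.975, 0.222], [-1.0, 0.0, -0.001]]
ft_force: [0.0, -0.2, -0.3]
width: 0.0942
```

Emit:
send_rows --commands '[[[0, -4.8, -1.5, 0, 1], [0, -4.8, -1.5, 0, 1], [0, -4.8, -1.5, 0, 1], [0, -4.8, -1.5, 0, 1], [0, -4.8, -1.5, 0, 1], [0, -4.8, -1.5, 0, 1], [0, -4.8, -1.5, 0, 1], [0, -4.8, -1.5, 0, 1]]]'

```text
t: 3.0
tcp_pos: [0.5117, 0.0143, 0.2057]
eef_rot: [[0.001, -0.221, -0.975], [-0.0, -0.975, 0.221], [-1.0, 0.0, -0.001]]
ft_force: [0.1, -1.1, 0.6]
width: 0.0939
```

```bash
cat > st.py <<'E'
from h import *
T=np.array([.5166,.0165,.132])
def st():
    s=robot.state();R=np.array(s['eef_rot']);p=np.array(s['tcp_pos'])
    print('t',s['t'],'p',p.round(4),'yang',np.degrees(np.arctan2(R[1,1],R[0,1])).round(2),'f_tool',(R.T@s['ft_force']).round(2),'w',round(s['width'],4),'j6',s['joints'][5])
    return s,R,p
if __name__=='__main__':
    s,R,p=st();print('to knob, cm',(R.T@(T-p)*100).round(2))
E
python3 st.py; python3 - <<'E'
from h import *
f=robot.grab_frame('scene');cv2.imwrite('pics/s1.png',cv2.resize(f['frame'][130:310,220:460],None,fx=3,fy=3))
E
```

```text
t 3.0 p [0.5117 0.0143 0.2057] yang -102.78 f_tool [-0.56  1.08 -0.36] w 0.0939 j6 98.03845523150922
to knob, cm [ 7.37 -0.33 -0.42]
```

View pics/s1.png

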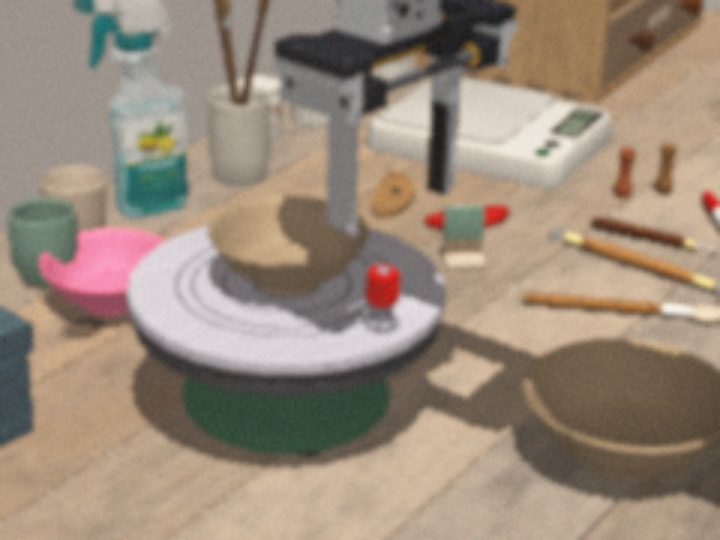

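The fingers straddle the red knob (crop (383,285)) and are clear of the bowl. I descend and grip.

Emit:
send_rows --commands '[[[1, -0.4, -0.4, 0, 1], [2.2, 0, 0, 0, 1], [2.2, 0, 0, 0, 1], [1.9, 0, 0, 0, 1], [0, 0, 0, 0, 0.6]]]'

```text
t: 3.68
tcp_pos: [0.5139, 0.0145, 0.1301]
eef_rot: [[-0.005, -0.223, -0.975], [-0.0, -0.975, 0.223], [-1.0, 0.001, 0.005]]
ft_force: [0.7, -0.0, 0.0]
width: 0.0874
```

```bash
python3 st.py; python3 - <<'E'
from h import *
f=robot.grab_frame('scene');a=f['frame'][160:280,260:420]
g=robot.grab_frame('top')['frame'][190:310,260:420]
cv2.imwrite('pics/s2.png',cv2.resize(np.hstack([a,g]),None,fx=2.5,fy=2.5))
E
```

```text
t 3.675 p [0.5139 0.0145 0.1301] yang -102.9 f_tool [-0.02 -0.14 -0.66] w 0.0874 j6 98.21989521945338
to knob, cm [-0.19 -0.25 -0.22]
```

View pics/s2.png

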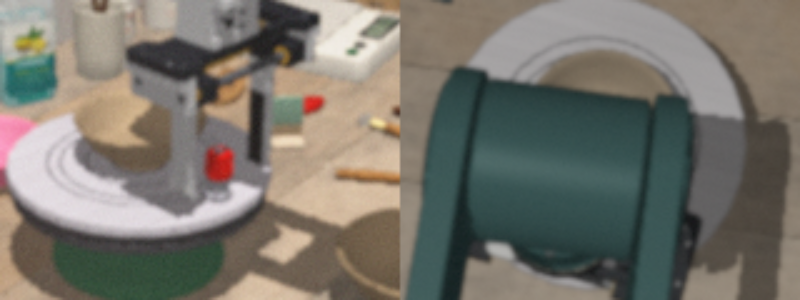

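Emit:
send_rows --commands '[[[-0.2, -0.25, -0.2, 0, 0.45], [0, 0, 0, 0, 0.35], [0, 0, 0, 0, 0.3], [0, 0, 0, 0, 0.3], [0, 0, 0, 0, 0.3]]]' --force 5

```text
t: 4.4
tcp_pos: [0.5182, 0.0177, 0.1344]
eef_rot: [[-0.0, -0.221, -0.975], [-0.0, -0.975, 0.221], [-1.0, 0.0, 0.0]]
ft_force: [-0.6, -0.2, -0.0]
width: 0.03
```

Emit:
send_rows --commands '[[[0, 0, 0, 0, 0.25], [0, 0, 0, 0, 0.22], [0, 0, 0, 0, 0.22]]]'

```text
t: 4.78
tcp_pos: [0.5182, 0.0175, 0.1344]
eef_rot: [[-0.0, -0.222, -0.975], [-0.0, -0.975, 0.222], [-1.0, 0.001, 0.0]]
ft_force: [-1.1, -1.5, 1.0]
width: 0.0235
```

```bash
python3 st.py
```

```text
t 4.775 p [0.5182 0.0175 0.1344] yang -102.8 f_tool [-0.96  1.72  0.72] w 0.0235 j6 98.48384426886889
to knob, cm [0.24 0.13 0.13]
```

Centred (side force 1.7 N, width 23.5 mm). I grip harder and lift 10.5 mm.

Emit:
send_rows --commands '[[[0, 0, 0, 0, 0.2], [0, 0, 0, 0, 0.2], [-0.3, 0, 0, 0, 0.2], [-0.3, 0, 0, 0, 0.2], [-0.25, 0, 0, 0, 0.2], [-0.2, 0, 0, 0, 0.2], [0, 0, 0, 0, 0.2], [0, 0, 0, 0, 0.2]]]' --force 30

```text
t: 5.78
tcp_pos: [0.5181, 0.0177, 0.1449]
eef_rot: [[-0.0, -0.221, -0.975], [-0.0, -0.975, 0.221], [-1.0, 0.0, 0.0]]
ft_force: [3.3, -0.5, -8.4]
width: 0.0233
```

```bash
python3 st.py; python3 - <<'E'
from h import *
f=robot.grab_frame('scene');a=f['frame'][160:280,260:420]
cv2.imwrite('pics/s3.png',cv2.resize(a,None,fx=4,fy=4))
E
```

```text
t 5.775 p [0.5181 0.0177 0.1449] yang -102.79 f_tool [ 8.44 -0.2  -3.36] w 0.0233 j6 98.48149463296362
to knob, cm [1.29 0.15 0.12]
```

View pics/s3.png

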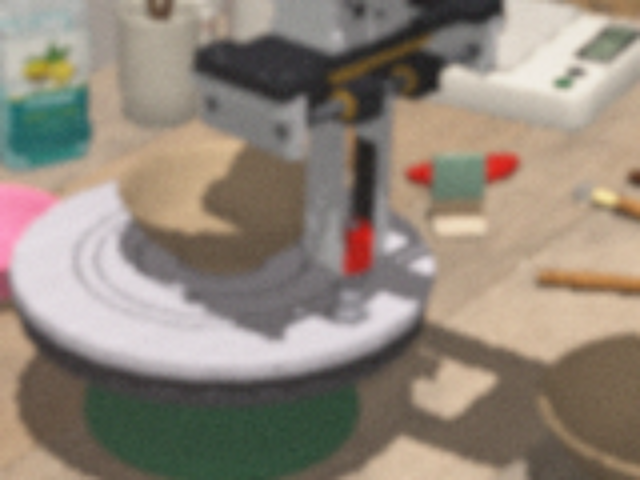

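The pin is drawn: 8.4 N pull, with the red knob lifted between the fingers at crop (358,248). I turn 15° along the arc.

Emit:
send_rows --commands '[[[0, 0.332, -0.0055, -0.0332, 0.2], [0, 0.332, -0.0055, -0.0332, 0.2], [0, 0.332, -0.0055, -0.0332, 0.2], [0, 0.332, -0.0055, -0.0332, 0.2], [0, 0.332, -0.0055, -0.0332, 0.2], [0, 0.332, -0.0055, -0.0332, 0.2], [0, 0.332, -0.0055, -0.0332, 0.2], [0, 0.332, -0.0055, -0.0332, 0.2]]]'

```text
t: 6.82
tcp_pos: [0.5155, -0.0078, 0.1448]
eef_rot: [[-0.001, 0.044, -0.999], [0.002, -0.999, -0.044], [-1.0, -0.002, 0.001]]
ft_force: [0.5, 1.0, -7.7]
width: 0.0234
```

Emit:
send_rows --commands '[[[0, 0, 0, 0, 0.2], [0, 0, 0, 0, 0.2]]]'

```text
t: 7.08
tcp_pos: [0.5155, -0.0083, 0.1448]
eef_rot: [[-0.001, 0.042, -0.999], [0.001, -0.999, -0.042], [-1.0, -0.001, 0.001]]
ft_force: [0.1, -0.2, -8.6]
width: 0.0235
```

```bash
python3 st.py
```

```text
t 7.075 p [ 0.5155 -0.0083  0.1448] yang -87.58 f_tool [ 8.56  0.25 -0.13] w 0.0235 j6 80.341152476885
to knob, cm [ 1.28 -2.47 -0.21]
```

Emit:
send_rows --commands '[[[0, 0, 0, 0, 0.28], [0, 0, 0, 0, 0.28], [0, 0, 0, 0, 0.28], [0.5, 0, 0, 0, 0.28], [0, 0, 0, 0, 0.28]]]'

```text
t: 7.7
tcp_pos: [0.5156, -0.0086, 0.1394]
eef_rot: [[-0.001, 0.042, -0.999], [0.0, -0.999, -0.042], [-1.0, -0.0, 0.001]]
ft_force: [0.0, -0.1, -0.0]
width: 0.0263
```

```bash
python3 st.py
```

```text
t 7.7 p [ 0.5156 -0.0086  0.1394] yang -87.57 f_tool [ 0.01  0.15 -0.04] w 0.0263 j6 80.31335160919346
to knob, cm [ 0.74 -2.51 -0.21]
```

The pin now rides on the plate, with the fingers loose. I push slowly with the trailing finger.

Emit:
send_rows --commands '[[[0, 0.05, 0, -0.005, 0.28], [0, 0.05, 0, -0.005, 0.28], [0, 0.05, 0, -0.005, 0.28], [0, 0.05, 0, -0.005, 0.28], [0, 0.05, -0.001, -0.005, 0.28], [0, 0.05, 0, -0.005, 0.28], [0, 0.05, 0, -0.005, 0.28], [0, 0.05, -0.001, -0.005, 0.28]]]'

```text
t: 8.7
tcp_pos: [0.5161, -0.0126, 0.14]
eef_rot: [[-0.0, 0.083, -0.997], [0.0, -0.997, -0.083], [-1.0, -0.0, 0.0]]
ft_force: [0.3, 5.2, -0.6]
width: 0.0263
```

```bash
python3 st.py
```

```text
t 8.7 p [ 0.5161 -0.0126  0.14  ] yang -85.26 f_tool [ 0.57 -5.17 -0.75] w 0.0263 j6 77.55911833240556
to knob, cm [ 0.8  -2.9  -0.29]
```

Emit:
send_rows --commands '[[[0, 0.05, -0.001, -0.005, 0.28], [0, 0.05, 0, -0.005, 0.28], [0, 0.05, 0, -0.005, 0.28], [0, 0, 0, 0, 0.28]]]'

```text
t: 9.2
tcp_pos: [0.5162, -0.0143, 0.1399]
eef_rot: [[-0.0, 0.097, -0.995], [-0.0, -0.995, -0.097], [-1.0, 0.0, 0.0]]
ft_force: [-0.3, 3.6, -0.2]
width: 0.0261
```

Emit:
send_rows --commands '[[[0, 0.05, -0.001, -0.005, 0.28], [0, 0.05, 0, -0.005, 0.28], [0, 0.05, 0, -0.005, 0.28], [0, 0, 0, 0, 0.28]]]'

```text
t: 9.7
tcp_pos: [0.5164, -0.0158, 0.14]
eef_rot: [[-0.0, 0.112, -0.994], [-0.0, -0.994, -0.112], [-1.0, 0.0, 0.0]]
ft_force: [-0.3, 4.3, 0.1]
width: 0.0266
```

Emit:
send_rows --commands '[[[0, 0.05, -0.001, -0.005, 0.28], [0, 0.05, 0, -0.005, 0.28], [0, 0.05, 0, -0.005, 0.28], [0, 0, 0, 0, 0.28]]]'

```text
t: 10.2
tcp_pos: [0.5166, -0.0173, 0.1399]
eef_rot: [[-0.0, 0.127, -0.992], [-0.0, -0.992, -0.127], [-1.0, 0.0, 0.0]]
ft_force: [-0.5, 3.4, -0.2]
width: 0.0265
```

Emit:
send_rows --commands '[[[0, 0.05, -0.001, -0.005, 0.28], [0, 0.05, 0, -0.005, 0.28], [0, 0.05, 0, -0.005, 0.28], [0, 0, 0, 0, 0.28]]]'

```text
t: 10.7
tcp_pos: [0.5168, -0.0189, 0.1399]
eef_rot: [[-0.0, 0.142, -0.99], [-0.001, -0.99, -0.142], [-1.0, 0.001, 0.0]]
ft_force: [-0.5, 2.3, -0.8]
width: 0.0264
```

Emit:
send_rows --commands '[[[0, 0.05, -0.001, -0.005, 0.28], [0, 0.05, 0, -0.005, 0.28], [0, 0.05, 0, -0.005, 0.28]]]'

```text
t: 11.08
tcp_pos: [0.517, -0.02, 0.1398]
eef_rot: [[-0.0, 0.157, -0.988], [0.0, -0.988, -0.157], [-1.0, -0.0, 0.0]]
ft_force: [-0.7, 3.7, -1.9]
width: 0.0263
```

Emit:
send_rows --commands '[[[0, 0.05, -0.001, -0.005, 0.28], [0, 0.05, 0, -0.005, 0.28], [0, 0.05, 0, -0.005, 0.28]]]'

```text
t: 11.45
tcp_pos: [0.5172, -0.0217, 0.1398]
eef_rot: [[-0.0, 0.172, -0.985], [-0.0, -0.985, -0.172], [-1.0, 0.0, 0.0]]
ft_force: [-1.8, 4.0, -1.7]
width: 0.0264
```

Emit:
send_rows --commands '[[[0, 0.05, -0.001, -0.005, 0.28], [0, 0.05, 0, -0.005, 0.28], [0, 0.05, 0, -0.005, 0.28]]]'

```text
t: 11.82
tcp_pos: [0.5175, -0.0232, 0.1398]
eef_rot: [[-0.0, 0.187, -0.982], [-0.0, -0.982, -0.187], [-1.0, 0.0, 0.0]]
ft_force: [-1.5, 4.3, -2.5]
width: 0.0264
```

Emit:
send_rows --commands '[[[0, 0.05, -0.001, -0.005, 0.28], [0, 0.05, 0, -0.005, 0.28], [0, 0.05, 0, -0.005, 0.28]]]'

```text
t: 12.2
tcp_pos: [0.518, -0.0249, 0.1399]
eef_rot: [[0.0, 0.201, -0.98], [-0.001, -0.98, -0.201], [-1.0, 0.001, 0.0]]
ft_force: [-2.1, 3.0, -2.2]
width: 0.0264
```

Emit:
send_rows --commands '[[[0, 0.05, -0.001, -0.005, 0.28], [0, 0.05, 0, -0.005, 0.28], [0, 0.05, 0, -0.005, 0.28]]]'

```text
t: 12.58
tcp_pos: [0.5191, -0.027, 0.1409]
eef_rot: [[0.002, 0.216, -0.976], [-0.002, -0.976, -0.216], [-1.0, 0.002, -0.002]]
ft_force: [0.3, -0.2, 1.1]
width: 0.026
```

The drag has vanished, so the pin seems to have dropped. I pause and check by eye.

Emit:
send_rows --commands '[[[0, 0, 0, 0, 0.28], [0, 0, 0, 0, 0.28]]]'

```text
t: 12.82
tcp_pos: [0.5185, -0.0263, 0.1403]
eef_rot: [[0.001, 0.215, -0.977], [-0.001, -0.977, -0.215], [-1.0, 0.001, -0.001]]
ft_force: [-0.0, 0.5, 0.1]
width: 0.0263
```

```bash
python3 st.py; python3 - <<'E'
from h import *
f=robot.grab_frame('scene');a=f['frame'][160:280,260:420]
cv2.imwrite('pics/s4.png',cv2.resize(a,None,fx=4,fy=4,interpolation=cv2.INTER_CUBIC))
E
```

```text
t 12.825 p [ 0.5185 -0.0263  0.1403] yang -77.56 f_tool [-0.1  -0.45 -0.09] w 0.0263 j6 68.41204480051223
to knob, cm [ 0.82 -4.22 -0.74]
```

View pics/s4.png

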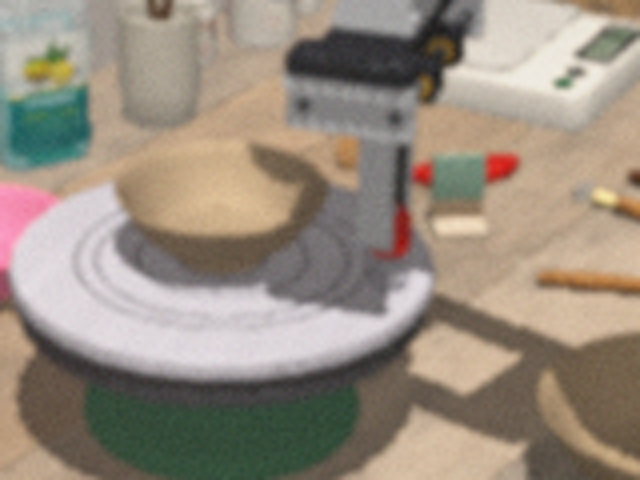

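Red shows below the fingertip at (390,255), so the knob has come down. I open, rise clear and measure the knob.

Emit:
send_rows --commands '[[[0, 0, 0, 0, 0.6], [0, 0, 0, 0, 1], [0, 0, 0, 0, 1], [0, 0, 0, 0, 1], [-2, 0, 0, 0, 1], [-3, 0, 0, 0, 1], [-3, 0, 0, 0, 1], [-2, 0, 0, 0, 1]]]'

```text
t: 13.88
tcp_pos: [0.5187, -0.026, 0.2418]
eef_rot: [[0.002, 0.216, -0.976], [-0.0, -0.976, -0.216], [-1.0, 0.001, -0.002]]
ft_force: [-0.5, 0.2, 0.6]
width: 0.0938
```

Emit:
send_rows --commands '[[[0, 5, 2, 0, 1], [0, 5, 2, 0, 1], [0, 5, 2, 0, 1], [0, 5, 2, 0, 1], [0, 5, 2, 0, 1], [0, 0, 0, 0, 1]]]'

```text
t: 14.62
tcp_pos: [0.4734, -0.2949, 0.2391]
eef_rot: [[-0.001, 0.21, -0.978], [0.0, -0.978, -0.21], [-1.0, -0.0, 0.001]]
ft_force: [0.4, 0.6, -0.2]
width: 0.0943
```

```bash
python3 st.py; python3 - <<'E'
from h import *
fs={c:robot.grab_frame(c) for c in('scene','top')}
C=np.array([.6136,-.0056])
def cent(f,uv):
    hsv=cv2.cvtColor(f['frame'],cv2.COLOR_BGR2HSV)
    red=((hsv[...,0]<8)|(hsv[...,0]>172))&(hsv[...,1]>130)
    yy,xx=np.nonzero(red);q=np.hypot(xx-uv[0],yy-uv[1])<14
    return [xx[q].mean(),yy[q].mean()],q.sum()
a=np.radians(167.2+24.5);g=np.r_[C+.1*np.array([np.cos(a),np.sin(a)]),.146]
R=[]
for c in fs:
    u,n=cent(fs[c],proj(fs[c],g));print(c,proj(fs[c],g),u,n);R.append(ray(fs[c],u))
    for r in robot.landmark_of('small_bowl_mid',c)[:3]:print(c,'bowl',at_z(fs[c],r['uv'],.1345).round(4),r['score'])
(o1,d1),(o2,d2)=R
k=np.linalg.lstsq(np.c_[d1,-d2],o2-o1,rcond=None)[0];p,q=o1+k[0]*d1,o2+k[1]*d2
m=(p+q)/2;print('tri',m,np.linalg.norm(p-q),'R',np.hypot(*(m[:2]-C)),'ang',np.degrees(np.arctan2(m[1]-C[1],m[0]-C[0]))%360-167.2)
cv2.imwrite('pics/s5.png',cv2.resize(np.hstack([fs['scene']['frame'][160:280,260:420],fs['top']['frame'][190:310,260:420]]),None,fx=2.5,fy=2.5,interpolation=cv2.INTER_CUBIC))
E
```

```text
t 14.625 p [ 0.4734 -0.2949  0.2391] yang -77.86 f_tool [ 0.23 -0.49 -0.52] w 0.0943 j6 40.133896898044505
to knob, cm [ 10.71 -29.53 -10.79]
scene [356.71535886 217.34356823] [np.float64(357.05940594059405), np.float64(217.52475247524754)] 101
scene bowl [ 0.6077 -0.0011  0.1345] 0.88
scene bowl [0.706  0.1037 0.1345] 0.84
scene bowl [0.3036 0.0878 0.1345] 0.65
top [345.99299927 290.65488902] [np.float64(347.4246575342466), np.float64(290.45205479452056)] 73
top bowl [ 0.7893 -0.0562  0.1345] 0.85
top bowl [ 0.3597 -0.0737  0.1345] 0.69
top bowl [ 0.6276 -0.0053  0.1345] 0.62
tri [ 0.51635289 -0.028748    0.14415439] 0.00019769196623487803 R 0.0999641487313702 ang 26.18911163443471
```

View pics/s5.png

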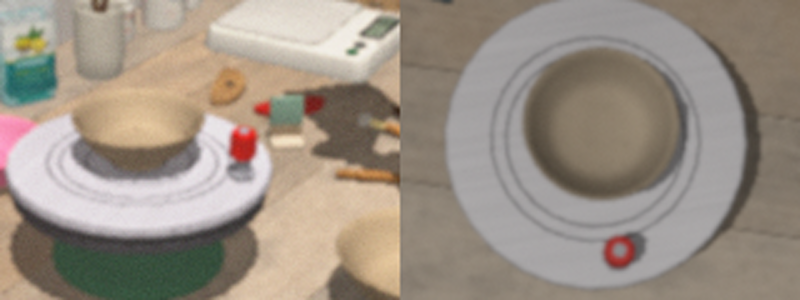

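The triangulated knob height is 144.2 mm, against 143.4 mm at the start with the same method, so the pin is home. The wheel stands at about 26° and the bowl is centred. I hand in.

```bash
python3 -c "
from workcell import robot
print(robot.finish_job())"
```

```text
the job is handed in; nothing more can be done
None
```

The job is handed in, and my last checks put the index pin home in the next hole; `finish_job` gives no verdict.

**What I did:** I gripped the knob and drew the pin about 10.5 mm, which took 8.4 N. I turned the wheel 15° anticlockwise with the pin lifted. I then loosened the fingers so the spring let the pin ride on the plate, and nudged the knob round in 0.5 mm steps. The drag of 3 to 5 N fell to zero at about 25°, so I stopped, opened the fingers and moved away. The job was handed in at about 15 s.

**Last checks:**
- **Pin:** the knob measures 0.7 mm above its starting height, within the 2.5 mm allowed.
- **Wheel:** it stands about 26° from the first hole, with the knob 100 mm from the axis. The finger position at the drop suggested about 24.5°. Both values are inside the 21–43° window.
- **Force:** the readings I saw during the push stayed at about 5 N, well under 20 N.
- **Bowl:** it looks upright. The two cameras differ by about 2 cm on its position, 0.608 m against 0.628 m ahead of the robot. They disagreed by about 1.2 cm before the move too. One reading puts it 14 mm off the wheel centre and the other 7 mm. The pictures show it about where it started.
- **Bystanders:** I did not measure them again, but the robot never came near them.

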